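# Set a block under the ratchet hold-down

### The job

Raise the ratchet hold-down by its cross handle, clicking up past the sprung pawl, until the lug on its foot has pushed the buffer pin above it in by about 2 or 3 mm - you will feel its spring, do not force it further - and leave it standing on the pawl. Then slide the wooden block along the channel under the raised foot until it butts against the end fence. Last, lift the pawl by its tab until the foot has sunk right down onto the block, and let the pawl drop back in.

Things in the scene. Friction and masses are not known exactly. Their poses are not given: they have to be found in the camera images.
- stand: Fixed steel ratchet hold-down. Origin: on the rail's axis, underside of the 12 mm base plate. A 63 mm wide channel between 12 mm high strips runs along its y on the plate (floor z = 12 mm), open at +y, ended by a 22 mm high fence, face at y = -35 mm. Column at x = 40 to 50 mm; housing x -33 to 41, y -18 to 18, z 114 to 172 mm guides the vertical rail at x = y = 0; pawl on its -x side.
- rail (a joint): Height of the sliding rail (m): the underside of its 36 x 36 mm foot is at stand z = 14 mm + this. Starts at 0 to 16 mm. Teeth 10 mm apart: let go, it sinks back onto the pawl by up to 11 mm. Raising it at 20 mm/s takes 1 to 10 N as teeth pass, before the buffer adds its force. It is damped: with the pawl lifted it sinks by itself at about 50 mm/s.
- handle (a point): Centre of the black cross handle on top of the rail, at stand x = y = 0, z = 203 mm + rail. 40 mm along the stand's x, 15 mm thick along its y, 22 mm high; nothing above or beside it; the housing's top is 20 mm below its underside with the rail down. Pinch it along the stand's y.
- buffer (a joint): How far the sprung buffer pin is pushed in (m): 0 free, end at 10 mm. An 8 mm steel pin pointing down from a carriage on the column, above a lug on the back of the foot. It gives from 6 N on, plus 3 N a mm. The carriage's height varies and is not given: the lug meets the pin with rail anywhere from 48 to 64 mm. Wanted: pushed in 1 mm or more, never over 5 mm.
- pawl (a joint): Angle of the sprung pawl (rad), 0 right in against the rail. Hinge along the stand's y at stand x = -18, z = 165 mm. Lifting its tab turns it out; passing teeth turn it to 0.10; from 0.12 on the rail is free to sink; stop at 0.28. A spring (about 1 to 3 N, more while the rail bears on it, at the tab) pulls it in when let go.
- pawl_tab (a point): Centre of the black upright tab at the outer end of the pawl's lever: 14 x 14 mm, 26 mm high, at stand x = -92, y = 0, z = 177 mm with the pawl in (73 mm out from the hinge). It must go up 9 mm to free the rail; its stop is 20 mm up. Pinch it along the stand's y.
- block_mid (a point): Centre of the loose wooden block lying in the channel: 58 mm along the stand's x, 130 mm along its y (the channel), 26 mm high, 0.13 kg. Starts 60 to 78 mm short of the fence; butted there its centre is at stand y = 30 mm, z = 25 mm. With the foot resting on it rail reads 24 mm.

How it is judged:
By the outcome, as a careful person would: the job done as asked, in the order asked, and still so for the second after the job is handed in, with the robot touching nothing.
It also fails if it takes over 72 s, if anything falls off the work surface, if the arm or the gripper's body presses on something with over 40 N, if the wrist force passes 120 N, or if a joint passes its speed limit or range.

### The arm

A 6-joint arm with a two-finger parallel gripper is mounted at the origin on the work surface; the furniture and walls round the work are solid. World frame = base frame: x ahead of the robot, y to its left, z up, the work surface at z = 0. Lengths are in m, angles in rad, forces in N, time in s.
With the tool pointing down it reaches from about 0.25 to 0.775 m from the base axis. Payload 4 kg.
Tool frame: the origin (TCP) lies at the very end of the fingers, on their centre line; the grasp point (between the pads) lies 19 mm behind it (robot.hold_point_z is the distance from the TCP to the grasp point, in m); z points along the fingers, y is the line along which they close (so a half turn about z gives the same grasp; the last joint's range is limited). The gripper opens to 94 mm and grips with 3 to 60 N. Pads are 16 mm wide; open, the fingers measure 119 mm over their backs; the gripper's body (75 mm by 177 mm) begins 78 mm behind the grasp point.
Start: joints at [-1.245, 0.087, 1.371, -0, 1.684, -0.103], TCP at [0.229, -0.5, 0.206] pointing down, gripper open.
Joint ranges: [-3.1, 3.1], [-0.76, 2.03], [0.27, 2.55], [-1.08, 4.22], [0.17, 2.65], [-2.57, 2.57]. Speed limits (rad/s): [2.79, 2.79, 3.14, 3.14, 3.14, 3.14].

### API

Orientations are given as [roll, pitch, yaw] about the fixed x, y, z axes, in that order (R = Rz(yaw) Ry(pitch) Rx(roll)).
In Python, from bench import robot gives the robot as it stands.
- The arm moves only by the tool carry_out, never from a script. Its argument "steps" is a list of rows, each a list of 3 entries, a list of its own where there are three numbers: the shift along the tool's x, y, z in m, then the turn about the tool's z in units of 10 degrees (1.0 is 10 degrees), then the closure, from -1 (fully open) to 1 (shut). In form: [[[tx, ty, tz], roll, jaw], ...]. A call has 1 to 10 rows; each row is the pose to reach, as a shift and turn from the pose commanded when the call began, along the tool's axes at that moment; what a row does not reach only later rows make up. A row lasts 1/8 s, in which the tool goes at most 62.5 mm and 10.7 degrees, less where a joint would pass 70% of its speed; a pose out of reach is approached as far as the arm can. A call with a gripper value outside its range is refused whole. The fingers move at their own pace and stop on an object; the grip force is fixed at half the most. Time passes only in rows, so rows that repeat a pose let the fingers close. It gives the time, the measured TCP pose, the force, the opening and the grip force at its end, in the units of the state.
- robot.get_obs(): the state, without advancing time (a new reading comes with each control period).
- robot.snapshot(name): name is "scene" or "side" or "wrist"; returns a dict with "image" (480x640x3 uint8, red, green, blue), "z_map" (480x640 float32, m along the optical axis (not along the pixel's ray), 0 where there is no reading), "mtx" (3x3 intrinsics, pixels), "D" ([k1, k2, p1, p2, k3] as OpenCV has them; the pictures are not rectified), "R" (3x3) and "t" (3): a world point X has camera coordinates R X + t. Camera axes: x right, y down, z forward; pixel columns grow to the right and rows downward; lengths in m; the calibration is good to about 2 mm. A picture is of the moment at which its call begins.
- robot.close_job(): hands the job in; it is judged then, once.
The state is a dict: "time": time; "joint_positions": joint angles; "qvel": joint speeds; "joint_torque": joint torques, N m; "tool_pos": TCP position; "ee_rot": TCP orientation; "wrist_force": force on the tool from outside, world axes, zero at the start; "wrist_torque": the same for the moment, N m; "width": finger opening in m; "finger_force": force on a finger pad.
Only numpy, scipy, OpenCV 4.12 (cv2) and the standard library are available. Lean on these libraries where they do the work, as an engineer would, in place of code of your own. Each camera call takes 0.05 s, during which the arm holds its last target. There are 200 camera calls.

## Working session

There is one attempt and no reset: what is moved stays moved. The work goes in short steps, Python scripts to look and compute and a tool call to move; the robot and the scene stay as the last step left them, time stands still between calls to the robot, and variables do not carry over. Pictures are saved under pics/ and viewed, at most 10 in all, crops included, and the job is handed in when it is done.

Besides the shell and the picture viewer there is one more tool, called after ">>>" as name(argument=value, ...), one argument or row to a line, values as JSON. carry_out: Moves the arm, as the interface text tells. Its arguments: {"type":"object","properties":{"steps":{"type":"array","items":{"type":"array"}}},"required":["steps"]}

```bash
mkdir -p pics
cat > h.py <<'E'
import numpy as np, cv2
from bench import robot
def snap(n):
    s=robot.snapshot(n); np.savez(''+n+'.npz',**{k:np.asarray(v) for k,v in s.items()}); return s
def load(n): return dict(np.load(''+n+'.npz'))
def px(s,u,v,w=1):
    z=s['z_map'][v-w:v+w+1,u-w:u+w+1]; z=np.median(z[z>0])
    p=cv2.undistortPoints(np.array([[[u,v]]],float),s['mtx'],s['D'])[0,0]
    return s['R'].T@(np.array([p[0]*z,p[1]*z,z])-s['t'])
def proj(s,X):
    r,_=cv2.Rodrigues(s['R']); return cv2.projectPoints(np.array(X,float).reshape(-1,1,3),r,s['t'],s['mtx'],s['D'])[0][:,0]
E
python3 - <<'E'
from h import *
ims=[]
for n in ('scene','side'):
    s=snap(n); cv2.imwrite(f'pics/{n}0.png',s['image'][:,:,::-1]); print(n,-s['R'].T@s['t'])
o=robot.get_obs(); print(o)
E
```

```text
scene [0.11287672 0.58915093 0.71794675]
side [0.9299211  0.16191627 0.89657282]
{'time': 0.1, 'joint_positions': array([-1.24510700e+00,  8.78851065e-02,  1.37208257e+00, -1.18427774e-05,
        1.68361499e+00, -1.03120180e-01]), 'qvel': array([-7.10070263e-04, -8.38695817e-05, -4.45627647e-03, -5.18321673e-04,
        1.11005483e-04,  2.19247055e-03]), 'joint_torque': array([ 2.11658749e-03, -3.41249621e+01, -3.03302801e+01,  7.19340867e-02,
        3.03840393e-02, -1.09975726e-04]), 'tool_pos': array([ 0.22850645, -0.49974091,  0.20442947]), 'ee_rot': array([-3.13961200e+00, -1.93139478e-04,  4.28807996e-01]), 'wrist_force': array([-0.56960906,  0.79428092,  0.67778234]), 'wrist_torque': array([0.04794433, 0.10148779, 0.07938465]), 'finger_force': 0.0, 'width': 0.09405822063054901}
```

View pics/scene0.png

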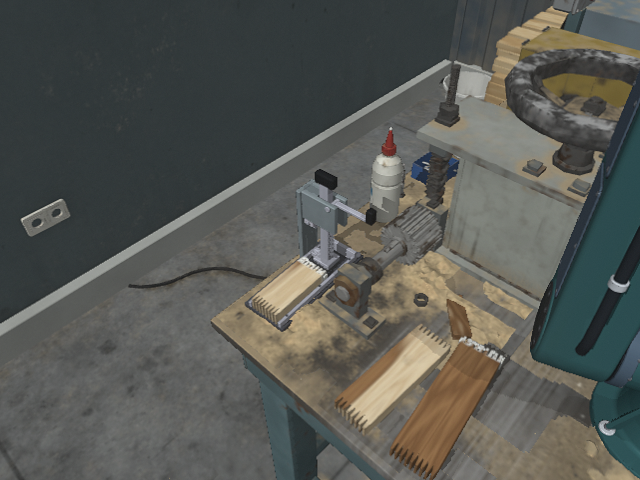

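View pics/side0.png

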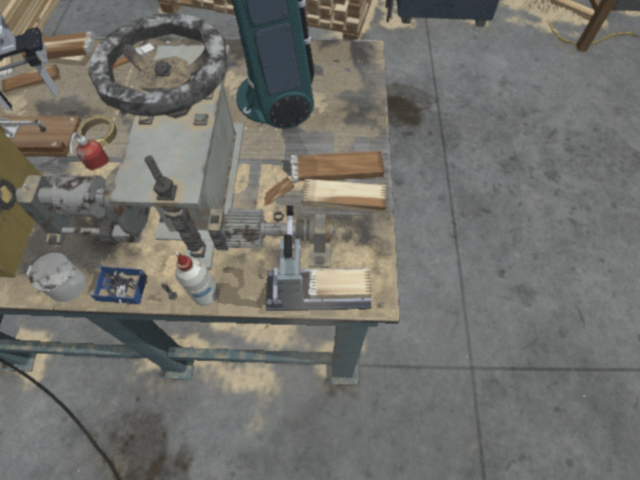

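Run:
```python
from h import *
a=load('scene'); b=load('side')
A=cv2.resize(a['image'][160:340,230:430],None,fx=4,fy=4,interpolation=cv2.INTER_CUBIC)[:600]
B=cv2.resize(b['image'][195:320,250:385],None,fx=5,fy=5,interpolation=cv2.INTER_CUBIC)[:600]
A=cv2.resize(a['image'][160:340,235:395],None,fx=3.3,fy=3.3,interpolation=cv2.INTER_CUBIC)
cv2.imwrite('pics/sc1.png',A[:,:,::-1]); cv2.imwrite('pics/sd1.png',B[:,:,::-1])
for n,s,P in (('scene',a,[(325,178),(371,215),(318,200),(290,285),(325,245),(285,325)]),('side',b,[(290,210),(288,245),(288,275),(340,282),(270,290),(365,270),(312,300)])):
    for p in P: print(n,p,px(s,*p).round(4))
```

```text
scene (325, 178) [0.5694 0.0994 0.2132]
scene (371, 215) [0.4777 0.0946 0.1857]
scene (318, 200) [0.5765 0.1092 0.1701]
scene (290, 285) [0.5663 0.1939 0.0382]
scene (325, 245) [0.5716 0.0987 0.0624]
scene (285, 325) [0.5267 0.2465 0.012 ]
side (290, 210) [0.4895 0.0908 0.1889]
side (288, 245) [0.5788 0.0946 0.2172]
side (288, 275) [0.6158 0.094  0.1714]
side (340, 282) [0.5705 0.1922 0.0372]
side (270, 290) [0.5834 0.0426 0.0129]
side (365, 270) [0.5412 0.2455 0.0372]
side (312, 300) [0.6076 0.1342 0.024 ]
```

View pics/sc1.png

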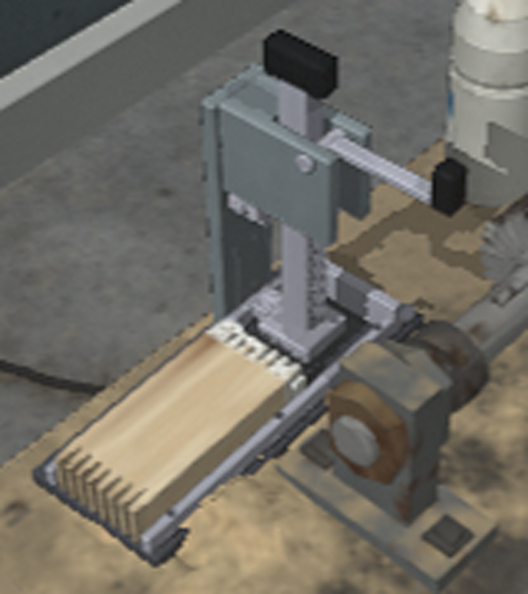

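View pics/sd1.png

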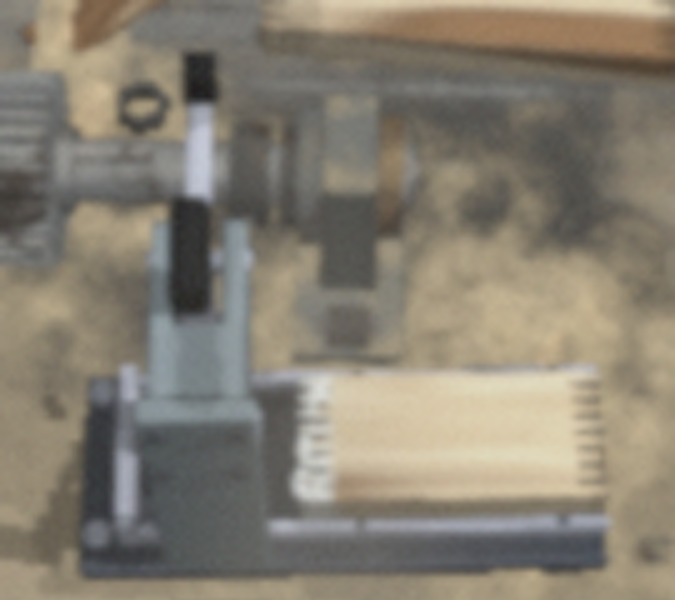

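```bash
cat >> h.py <<'E'
def cloud(s):
    v,u=np.nonzero(s['z_map']>0); z=s['z_map'][v,u]
    p=cv2.undistortPoints(np.c_[u,v].astype(float)[:,None],s['mtx'],s['D'])[:,0]
    return (np.c_[p*z[:,None],z]-s['t'])@s['R'], s['image'][v,u].astype(int)
def box(P,lo,hi): return np.all((P>lo)&(P<hi),1)
E
python3 - <<'E'
from h import *
for n in ('scene','side'):
    P,C=cloud(load(n)); dark=C.max(1)<60
    for nm,lo,hi in (('handle',(.53,.05,.18),(.62,.15,.26)),('tab',(.44,.05,.15),(.52,.14,.22))):
        q=P[box(P,lo,hi)&dark]; print(n,nm,len(q),np.percentile(q,[2,50,98],axis=0).round(4).tolist())
    m=box(P,(.5,.08,.030),(.64,.3,.045))&(C[:,0]-C[:,2]>25)
    q=P[m]; print('block',len(q),np.percentile(q,[1,50,99],axis=0).round(4).tolist(), cv2.minAreaRect((q[:,:2]*1000).astype(np.float32)))
    m=box(P,(.5,.02,.020),(.66,.08,.045)); q=P[m]; print('fence',len(q),np.percentile(q,[2,50,98],axis=0).round(4).tolist(), cv2.minAreaRect((q[:,:2]*1000).astype(np.float32)) if len(q) else 0)
    m=box(P,(.56,.05,.16),(.66,.14,.18)); q=P[m]; print('housingtop',len(q),np.percentile(q,[2,50,98],axis=0).round(4).tolist(), cv2.minAreaRect((q[:,:2]*1000).astype(np.float32)))
# any obstacles above z=.05 near
P,C=cloud(load('side'));m=box(P,(.3,-.15,.03),(.7,.35,.4))
H=np.zeros((16,20))
for p in P[m]: i=int((p[0]-.3)/.025);j=int((p[1]+.15)/.025);H[i,j]=max(H[i,j],p[2]*1000)
print(H.astype(int))
E
```

```text
scene handle 305 [[0.5532, 0.0891, 0.1969], [0.5695, 0.0987, 0.211], [0.5909, 0.1013, 0.2173]]
scene tab 151 [[0.4747, 0.0848, 0.1654], [0.4795, 0.0937, 0.1817], [0.4874, 0.0961, 0.1905]]
block 1840 [[0.5378, 0.1412, 0.031], [0.5661, 0.2032, 0.0372], [0.5972, 0.2569, 0.0402]] ((567.7722778320312, 197.08428955078125), (60.31401443481445, 122.6466293334961), 2.8163068294525146)
fence 255 [[0.5373, 0.0497, 0.0207], [0.5626, 0.0573, 0.0285], [0.6148, 0.0793, 0.039]] ((576.3175048828125, 64.31837463378906), (79.6578598022461, 31.38642120361328), 2.121760368347168)
housingtop 586 [[0.5614, 0.0771, 0.1607], [0.5932, 0.1016, 0.1708], [0.6208, 0.1166, 0.1784]] ((591.2669677734375, 95.24210357666016), (62.910213470458984, 42.973358154296875), 1.5525860786437988)
side handle 132 [[0.5606, 0.0882, 0.2059], [0.5807, 0.0935, 0.2167], [0.5946, 0.0986, 0.2198]]
side tab 46 [[0.4817, 0.0846, 0.1743], [0.4886, 0.0901, 0.1871], [0.4909, 0.0943, 0.1922]]
block 1403 [[0.5415, 0.1429, 0.032], [0.5718, 0.1985, 0.0384], [0.5996, 0.2551, 0.0418]] ((570.2738647460938, 198.01597595214844), (59.38364028930664, 
[... 1082 characters left out ...]
   0   0
    0   0]
 [347 346 250 249 102 101 101   0   0 173   0   0   0   0   0   0   0   0
    0   0]
 [  0   0   0   0   0   0   0  33 172 173 174  41  42  41  43  41  39   0
    0   0]
 [  0 138 140  49   0   0   0  36 173 220 175  41  42  41  42  42  39   0
    0   0]
 [136 204 199 130   0   0   0  30 170 219 214  43  42  41  42  42  42   0
    0   0]
 [126 175 167 124   0   0   0   0 173 176 174  41  37  38   0   0   0   0
    0   0]
 [  0   0   0   0   0   0   0   0 150 167 167   0   0   0   0   0   0   0
    0   0]
 [  0   0   0   0   0   0   0   0   0   0   0   0   0   0   0   0   0   0
    0   0]
 [  0   0   0   0   0   0   0   0   0   0   0   0   0   0   0   0   0   0
    0   0]]
```

```bash
cat >> h.py <<'E'
from scipy.spatial.transform import Rotation as Ro
ST=np.array([.575,.0945]); PSI=.05
def st(x,y,z):
    c,s=np.cos(PSI),np.sin(PSI); return np.array([ST[0]+c*x-s*y,ST[1]+s*x+c*y,z])
def to(X,yaw=None):
    o=robot.get_obs(); R=Ro.from_euler('xyz',o['ee_rot']).as_matrix()
    d=R.T@(X-o['tool_pos']); t=0 if yaw is None else -np.degrees((yaw-o['ee_rot'][2]+np.pi/2)%np.pi-np.pi/2)/10
    print('t',o['time'],'pos',o['tool_pos'].round(4),'yaw',o['ee_rot'][2].round(4),'F',o['wrist_force'].round(1),'shift',d.round(4),'turn',round(t,3),'w',round(o['width'],4))
E
python3 - <<'E'
from h import *
a=[cloud(load(n))[0] for n in('scene','side')]; P=np.vstack(a)
m=box(P,(.15,-.6,.03),(.75,.4,.9)); H=np.zeros((12,20))
for p in P[m]: i=int((p[0]-.15)/.05);j=int((p[1]+.6)/.05);H[i,j]=max(H[i,j],p[2]*1000)
print(H.astype(int))
to(st(0,0,.45),PSI); to(np.array([.229,-.5,.45]))
E
```

```text
[[ 60   0 391 347   0   0   0 379 378 378 379 416 198 477 420   0   0   0
    0   0]
 [ 44 247 393 393   0   0 376 380 377 378 381 438 475 476  30  31  31  31
    0   0]
 [  0 250 337 149   0   0 378 377 356 357 377 377   0  30  30  30  32  30
    0   0]
 [196 211   0 154   0   0 377 377 346 349 380 378   0   0  30  31  32  31
    0   0]
 [196 210 151 159 159 160 177 379 379 379 380 375   0   0  31  30   0  30
    0   0]
 [119 200 162 167 170 171 202 250 376 377 368 116 114  93 106 105   0   0
    0   0]
 [217 190 150 160 161 159 178 250 250 346 250 121 121 192 107 109   0   0
    0   0]
 [218 218   0  80  79  35 143 250 249 347 250 102 101 173 174  42  43  39
    0   0]
 [222 218  80  83  82  44  43  44  67 204 199   0  36 220 215  42  42  42
    0   0]
 [  0   0  75  82  81  45  44  43  70 175 167   0   0 176 174  38   0   0
    0   0]
 [  0   0   0   0   0   0   0   0   0   0   0   0   0   0   0   0   0   0
    0   0]
 [  0   0   0   0   0   0   0   0   0   0   0   0   0   0   0   0   0   0
    0   0]]
t 0.1 pos [ 0.2285 -0.4997  0.2044] yaw 0.4288 F [-0.6  0.8  0.7] shift [ 0.5622 -0.3969 -0.2447] turn 2.17 w 0.0941
t 0.1 pos [ 0.2285 -0.4997  0.2044] yaw 0.4288 F [-0.6  0.8  0.7] shift [ 0.0004 -0.     -0.2456] turn 0 w 0.0941
```

>>> carry_out(
  steps=[
    [[0,0,-0.0625],0,-1],
    [[0,0,-0.125],0,-1],
    [[0,0,-0.1875],0,-1],
    [[0,0,-0.245],0,-1],
    [[0.05,-0.035,-0.245],0.3,-1],
    [[0.1,-0.07,-0.245],0.6,-1],
    [[0.15,-0.105,-0.245],0.9,-1],
    [[0.2,-0.141,-0.245],1.2,-1],
    [[0.25,-0.176,-0.245],1.5,-1],
    [[0.3,-0.212,-0.245],1.8,-1],
  ],
)

```text
time: 1.35
tool_pos: [0.414, -0.1808, 0.45]
ee_rot: [-3.141, 0.0, 0.113]
wrist_force: [0.9, -1.0, 0.4]
width: 0.0942
finger_force: 0.0
```

Run:
```python
from h import *
to(st(0,0,.40),PSI)
```

```text
t 1.35 pos [ 0.414  -0.1808  0.45  ] yaw 0.1126 F [ 0.9 -1.   0.4] shift [ 0.191  -0.2555  0.05  ] turn 0.358 w 0.0942
```

>>> carry_out(
  steps=[
    [[0.035,-0.045,0],0.1,-1],
    [[0.07,-0.09,0],0.2,-1],
    [[0.105,-0.135,0],0.3,-1],
    [[0.14,-0.18,0],0.36,-1],
    [[0.175,-0.225,0],0.36,-1],
    [[0.191,-0.2555,0.02],0.36,-1],
    [[0.191,-0.2555,0.08],0.36,-1],
    [[0.191,-0.2555,0.12],0.36,-1],
    [[0.191,-0.2555,0.12],0.36,-1],
  ],
)

```text
time: 2.48
tool_pos: [0.5719, 0.0931, 0.3246]
ee_rot: [3.141, 0.012, 0.052]
wrist_force: [0.3, 0.3, -0.4]
width: 0.0944
finger_force: 0.0
```

Run:
```python
from h import *
s=snap('wrist'); cv2.imwrite('pics/w0.png',s['image'][:,:,::-1])
to(st(0,0,.19),PSI)
```

```text
t 2.525 pos [0.5732 0.093  0.3288] yaw 0.0518 F [0.7 0.6 1.1] shift [ 0.0025 -0.0014  0.1388] turn 0.01 w 0.0941
```

View pics/w0.png

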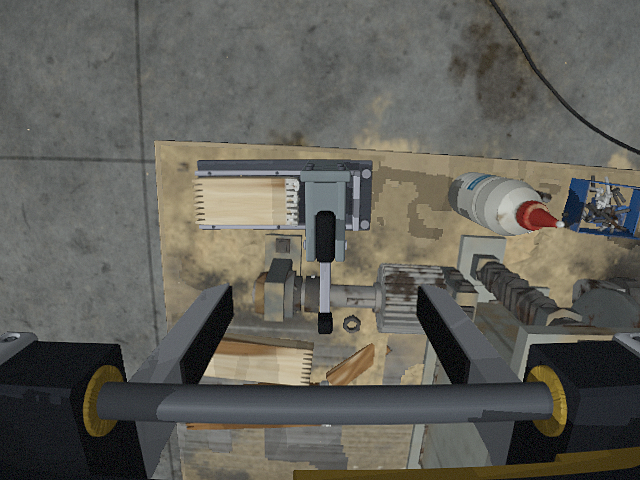

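Run:
```python
from h import *
s=load('wrist'); P,C=cloud(s); dark=C.max(1)<60
for nm,lo,hi in (('handle',(.53,.05,.195),(.62,.15,.24)),('tab',(.44,.05,.17),(.52,.14,.22))):
    q=P[box(P,lo,hi)&dark]; t=q[q[:,2]>np.percentile(q[:,2],95)-.003]; r=cv2.minAreaRect((t[:,:2]*1000).astype(np.float32))
    print(nm,len(q),np.percentile(t,[2,50,98],axis=0).round(4).tolist(),r)
q=P[box(P,(.5,.08,.030),(.64,.3,.045))&(C[:,0]-C[:,2]>25)]; print('block',np.percentile(q,[1,50,99],axis=0).round(4).tolist(),cv2.minAreaRect((q[:,:2]*1000).astype(np.float32)))
q=P[box(P,(.5,.02,.005),(.66,.3,.028))]
for uv in ((199,160),(371,162),(196,228),(370,229),(213,230),(360,168),(360,225)): print(uv,px(s,*uv).round(4))
```

```text
handle 935 [[0.5565, 0.0869, 0.2138], [0.5749, 0.0934, 0.2155], [0.5918, 0.0999, 0.217]] ((573.8695068359375, 93.33212280273438), (38.017948150634766, 14.14300537109375), 2.595919370651245)
tab 296 [[0.4769, 0.0829, 0.1873], [0.4831, 0.0888, 0.1888], [0.4888, 0.095, 0.1904]] ((482.7672119140625, 88.55015563964844), (12.402329444885254, 12.850479125976562), 2.598374605178833)
block [[0.5396, 0.1421, 0.0347], [0.5694, 0.1967, 0.0369], [0.5983, 0.2547, 0.039]] ((569.1631469726562, 194.05014038085938), (58.356136322021484, 126.7361068725586), 2.6776833534240723)
(199, 160) [0.6151 0.2566 0.0091]
(371, 162) [0.6231 0.0369 0.01  ]
(196, 228) [0.5233 0.2661 0.002 ]
(370, 229) [0.5338 0.0298 0.0017]
(213, 230) [0.5216 0.2428 0.0017]
(360, 168) [0.6149 0.0504 0.0106]
(360, 225) [0.5415 0.0452 0.0145]
```

```bash
sed -i 's/^ST=.*/ST=np.array([.574,.0934]); PSI=.047/' h.py
python3 - <<'E'
from h import *
to(st(0,0,.187),PSI)
E
```

```text
t 2.525 pos [0.5732 0.093  0.3288] yaw 0.0518 F [0.7 0.6 1.1] shift [ 0.0014 -0.0004  0.1418] turn 0.028 w 0.0941
```

>>> carry_out(
  steps=[
    [[0.001,0,0.05],0.03,-0.6],
    [[0.001,0,0.09],0.03,-0.4],
    [[0.001,0,0.12],0.03,-0.3],
    [[0.001,0,0.135],0.03,-0.3],
    [[0.001,0,0.142],0.03,-0.3],
    [[0.001,0,0.142],0.03,-0.3],
    [[0.001,0,0.142],0.03,1],
    [[0.001,0,0.142],0.03,1],
    [[0.001,0,0.142],0.03,1],
    [[0.001,0,0.142],0.03,1],
  ],
)

```text
time: 3.78
tool_pos: [0.5749, 0.0931, 0.1886]
ee_rot: [3.142, -0.0, 0.047]
wrist_force: [-1.4, -0.7, 0.3]
width: 0.0243
finger_force: 0.0
```

Run:
```python
from h import *
to(st(0,0,.187),PSI); print(robot.get_obs()['finger_force'])
```

```text
t 3.775 pos [0.5749 0.0931 0.1886] yaw 0.0465 F [-1.4 -0.7  0.3] shift [-0.0009 -0.0004  0.0016] turn -0.003 w 0.0243
0.0
```

>>> carry_out(
  steps=[
    [[0,0,0],0,1],
    [[0,0,0],0,1],
    [[0,0,0],0,1],
    [[0,0,-0.003],0,1],
    [[0,0,-0.006],0,1],
    [[0,0,-0.009],0,1],
    [[0,0,-0.012],0,1],
    [[0,0,-0.015],0,1],
    [[0,0,-0.018],0,1],
    [[0,0,-0.021],0,1],
  ],
)

```text
time: 5.03
tool_pos: [0.5748, 0.0928, 0.2102]
ee_rot: [3.141, -0.0, 0.046]
wrist_force: [3.5, -2.4, -11.4]
width: 0.0148
finger_force: 30.0
```

>>> carry_out(
  steps=[
    [[0,0,-0.0025],0,1],
    [[0,0,-0.005],0,1],
    [[0,0,-0.0075],0,1],
    [[0,0,-0.01],0,1],
    [[0,0,-0.0125],0,1],
    [[0,0,-0.015],0,1],
    [[0,0,-0.0175],0,1],
    [[0,0,-0.02],0,1],
    [[0,0,-0.02],0,1],
  ],
)

```text
time: 6.15
tool_pos: [0.5748, 0.0928, 0.2301]
ee_rot: [3.141, -0.0, 0.046]
wrist_force: [1.5, -3.9, -6.3]
width: 0.0147
finger_force: 30.0
```

Run:
```python
from h import *
to(st(0,0,.187),PSI)
s=snap('side'); P,C=cloud(s)
s=snap('scene'); A=cv2.resize(s['image'][130:300,270:400],None,fx=3.5,fy=3.5,interpolation=cv2.INTER_CUBIC); cv2.imwrite('pics/sc2.png',A[:,:,::-1])
```

```text
t 6.15 pos [0.5748 0.0928 0.2301] yaw 0.0464 F [ 1.5 -3.9 -6.3] shift [-0.0008 -0.0006  0.0431] turn -0.004 w 0.0147
```

View pics/sc2.png

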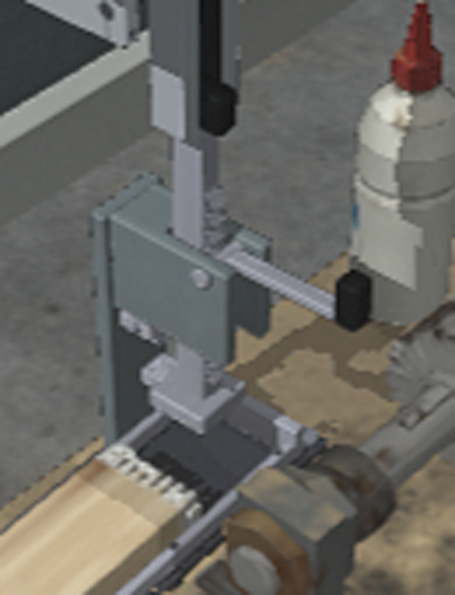

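>>> carry_out(
  steps=[
    [[0,0,-0.001],0,1],
    [[0,0,-0.002],0,1],
    [[0,0,-0.002],0,1],
  ],
)

```text
time: 6.62
tool_pos: [0.5748, 0.0928, 0.2312]
ee_rot: [3.141, 0.0, 0.046]
wrist_force: [1.7, -6.1, -8.7]
width: 0.0146
finger_force: 30.0
```

>>> carry_out(
  steps=[
    [[0,0,-0.001],0,1],
    [[0,0,-0.002],0,1],
    [[0,0,-0.002],0,1],
  ],
)

```text
time: 7.0
tool_pos: [0.5748, 0.0928, 0.2336]
ee_rot: [3.141, 0.0, 0.046]
wrist_force: [1.7, -5.9, -6.2]
width: 0.0147
finger_force: 30.0
```

>>> carry_out(
  steps=[
    [[0,0,-0.001],0,1],
    [[0,0,-0.002],0,1],
    [[0,0,-0.002],0,1],
  ],
)

```text
time: 7.38
tool_pos: [0.5748, 0.0928, 0.2358]
ee_rot: [3.141, -0.0, 0.046]
wrist_force: [2.1, -5.3, -7.3]
width: 0.015
finger_force: 30.0
```

>>> carry_out(
  steps=[
    [[0,0,-0.001],0,1],
    [[0,0,-0.0015],0,1],
    [[0,0,-0.0015],0,1],
  ],
)

```text
time: 7.75
tool_pos: [0.5749, 0.0928, 0.2386]
ee_rot: [3.141, -0.002, 0.046]
wrist_force: [-0.3, -5.2, -2.1]
width: 0.0151
finger_force: 30.0
```

>>> carry_out(
  steps=[
    [[0,0,-0.001],0,1],
    [[0,0,-0.0015],0,1],
    [[0,0,-0.0015],0,1],
  ],
)

```text
time: 8.12
tool_pos: [0.5749, 0.0928, 0.2387]
ee_rot: [3.141, -0.0, 0.046]
wrist_force: [1.5, -4.8, -7.1]
width: 0.0149
finger_force: 30.0
```

>>> carry_out(
  steps=[
    [[0,0,-0.001],0,1],
    [[0,0,-0.0015],0,1],
    [[0,0,-0.0015],0,1],
  ],
)

```text
time: 8.5
tool_pos: [0.5748, 0.0928, 0.2395]
ee_rot: [3.141, 0.001, 0.046]
wrist_force: [2.3, -4.9, -8.1]
width: 0.0146
finger_force: 30.0
```

>>> carry_out(
  steps=[
    [[0,0,-0.001],0,1],
    [[0,0,-0.0015],0,1],
    [[0,0,-0.0015],0,1],
  ],
)

```text
time: 8.88
tool_pos: [0.5748, 0.0928, 0.241]
ee_rot: [3.141, 0.001, 0.046]
wrist_force: [2.7, -4.7, -8.1]
width: 0.015
finger_force: 30.0
```

>>> carry_out(
  steps=[
    [[0,0,-0.001],0,1],
    [[0,0,-0.001],0,1],
    [[0,0,-0.001],0,1],
  ],
)

```text
time: 9.25
tool_pos: [0.5748, 0.0928, 0.2427]
ee_rot: [3.141, -0.0, 0.046]
wrist_force: [2.2, -3.7, -6.4]
width: 0.0149
finger_force: 30.0
```

>>> carry_out(
  steps=[
    [[0,0,-0.001],0,1],
    [[0,0,-0.0015],0,1],
    [[0,0,-0.0015],0,1],
  ],
)

```text
time: 9.62
tool_pos: [0.5748, 0.0928, 0.2442]
ee_rot: [3.141, -0.0, 0.046]
wrist_force: [1.5, -4.6, -6.4]
width: 0.0147
finger_force: 30.0
```

>>> carry_out(
  steps=[
    [[0,0,-0.001],0,1],
    [[0,0,-0.001],0,1],
    [[0,0,-0.001],0,1],
  ],
)

```text
time: 10.0
tool_pos: [0.5749, 0.0928, 0.2456]
ee_rot: [3.141, -0.001, 0.046]
wrist_force: [0.2, -5.2, -5.6]
width: 0.0148
finger_force: 30.0
```

>>> carry_out(
  steps=[
    [[0,0,-0.001],0,1],
    [[0,0,-0.001],0,1],
    [[0,0,-0.001],0,1],
  ],
)

```text
time: 10.38
tool_pos: [0.5749, 0.0928, 0.2467]
ee_rot: [3.141, -0.001, 0.046]
wrist_force: [1.6, -4.8, -5.1]
width: 0.0146
finger_force: 30.0
```

>>> carry_out(
  steps=[
    [[0,0,-0.001],0,1],
    [[0,0,-0.001],0,1],
    [[0,0,-0.001],0,1],
  ],
)

```text
time: 10.75
tool_pos: [0.5749, 0.0928, 0.2475]
ee_rot: [3.141, -0.001, 0.046]
wrist_force: [2.5, -5.8, -6.0]
width: 0.0146
finger_force: 30.0
```

>>> carry_out(
  steps=[
    [[0,0,-0.001],0,1],
    [[0,0,-0.001],0,1],
    [[0,0,-0.001],0,1],
  ],
)

```text
time: 11.12
tool_pos: [0.5748, 0.0928, 0.2477]
ee_rot: [3.141, 0.0, 0.046]
wrist_force: [1.8, -4.9, -7.4]
width: 0.0148
finger_force: 30.0
```

>>> carry_out(
  steps=[
    [[0,0,-0.001],0,1],
    [[0,0,-0.001],0,1],
    [[0,0,-0.001],0,1],
  ],
)

```text
time: 11.5
tool_pos: [0.5748, 0.0928, 0.2479]
ee_rot: [3.141, 0.001, 0.046]
wrist_force: [2.4, -4.2, -9.9]
width: 0.015
finger_force: 30.0
```

>>> carry_out(
  steps=[
    [[0,0,-0.001],0,1],
    [[0,0,-0.001],0,1],
    [[0,0,-0.001],0,1],
  ],
)

```text
time: 11.88
tool_pos: [0.5748, 0.0928, 0.2485]
ee_rot: [3.141, 0.002, 0.046]
wrist_force: [3.1, -4.2, -10.9]
width: 0.0149
finger_force: 30.0
```

>>> carry_out(
  steps=[
    [[0,0,-0.001],0,1],
    [[0,0,-0.001],0,1],
    [[0,0,-0.001],0,1],
  ],
)

```text
time: 12.25
tool_pos: [0.5748, 0.0928, 0.2486]
ee_rot: [3.141, 0.003, 0.046]
wrist_force: [2.2, -5.0, -12.7]
width: 0.0151
finger_force: 30.0
```

>>> carry_out(
  steps=[
    [[0,0,-0.001],0,1],
    [[0,0,-0.001],0,1],
    [[0,0,-0.001],0,1],
  ],
)

```text
time: 12.62
tool_pos: [0.5748, 0.0928, 0.2488]
ee_rot: [3.141, 0.004, 0.046]
wrist_force: [3.7, -4.8, -14.3]
width: 0.0146
finger_force: 30.0
```

>>> carry_out(
  steps=[
    [[0,0,-0.001],0,1],
    [[0,0,-0.001],0,1],
    [[0,0,-0.001],0,1],
  ],
)

```text
time: 13.0
tool_pos: [0.5747, 0.0928, 0.2489]
ee_rot: [3.141, 0.005, 0.046]
wrist_force: [4.1, -3.7, -17.4]
width: 0.0151
finger_force: 30.0
```

>>> carry_out(
  steps=[
    [[0,0,-0.0005],0,1],
    [[0,0,-0.001],0,1],
    [[0,0,-0.001],0,1],
  ],
)

```text
time: 13.38
tool_pos: [0.5747, 0.0928, 0.2492]
ee_rot: [3.141, 0.005, 0.046]
wrist_force: [4.4, -3.9, -20.0]
width: 0.015
finger_force: 30.0
```

>>> carry_out(
  steps=[
    [[0,0,-0.0005],0,1],
    [[0,0,-0.001],0,1],
    [[0,0,-0.001],0,1],
    [[0,0,-0.001],0,1],
  ],
)

```text
time: 13.88
tool_pos: [0.5747, 0.0928, 0.2497]
ee_rot: [3.141, 0.006, 0.046]
wrist_force: [4.4, -4.6, -19.7]
width: 0.0149
finger_force: 30.0
```

Run:
```python
from h import *
to(st(0,0,.187),PSI)
s=snap('scene'); A=cv2.resize(s['image'][195:265,290:350],None,fx=8,fy=8,interpolation=cv2.INTER_CUBIC); cv2.imwrite('pics/sc3.png',A[:,:,::-1])
```

```text
t 13.875 pos [0.5747 0.0928 0.2497] yaw 0.0463 F [  4.4  -4.6 -19.7] shift [-0.0003 -0.0006  0.0627] turn -0.004 w 0.0149
```

View pics/sc3.png

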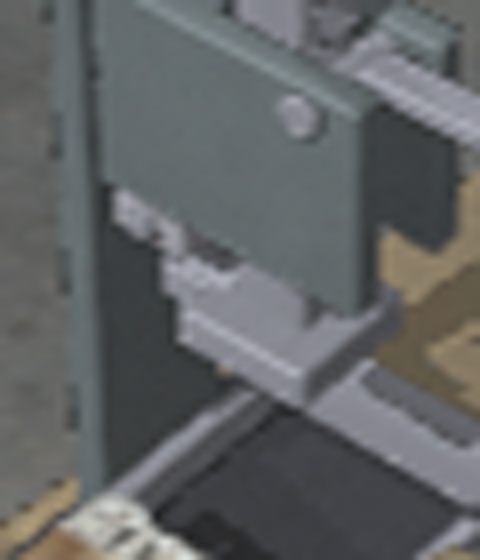

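>>> carry_out(
  steps=[
    [[0,0,-0.0005],0,1],
    [[0,0,-0.001],0,1],
    [[0,0,-0.001],0,1],
    [[0,0,-0.001],0,1],
  ],
)

```text
time: 14.42
tool_pos: [0.5747, 0.0928, 0.2502]
ee_rot: [3.141, 0.007, 0.046]
wrist_force: [5.7, -4.3, -22.4]
width: 0.0148
finger_force: 30.0
```

>>> carry_out(
  steps=[
    [[0,0,-0.0005],0,1],
    [[0,0,-0.001],0,1],
    [[0,0,-0.001],0,1],
    [[0,0,-0.001],0,1],
  ],
)

```text
time: 14.92
tool_pos: [0.5746, 0.0928, 0.2507]
ee_rot: [3.141, 0.007, 0.046]
wrist_force: [4.9, -4.7, -23.0]
width: 0.0147
finger_force: 30.0
```

>>> carry_out(
  steps=[
    [[0,0,0.003],0,1],
    [[0,0,0.006],0,1],
    [[0,0,0.008],0,1],
    [[0,0,0.01],0,1],
    [[0,0,0.01],0,1],
  ],
)

```text
time: 15.55
tool_pos: [0.5749, 0.0928, 0.2483]
ee_rot: [3.141, -0.001, 0.046]
wrist_force: [0.8, -5.0, -4.3]
width: 0.0147
finger_force: 30.0
```

>>> carry_out(
  steps=[
    [[0,0,0.002],0,1],
    [[0,0,0.004],0,1],
    [[0,0,0.004],0,1],
  ],
)

```text
time: 15.92
tool_pos: [0.575, 0.0929, 0.248]
ee_rot: [3.141, -0.005, 0.046]
wrist_force: [-1.3, -5.9, 5.8]
width: 0.0147
finger_force: 30.0
```

>>> carry_out(
  steps=[
    [[0,0,-0.003],0,1],
    [[0,0,-0.003],0,-0.4],
    [[0,0,-0.003],0,-0.4],
    [[0,0,-0.003],0,-0.4],
    [[0,0,-0.003],0,-0.4],
    [[0,0,-0.02],0,-0.4],
    [[0,0,-0.05],0,-0.4],
    [[0,0,-0.07],0,-0.4],
  ],
)

```text
time: 16.92
tool_pos: [0.5753, 0.0931, 0.316]
ee_rot: [-3.141, -0.003, 0.047]
wrist_force: [1.1, 0.6, 0.7]
width: 0.0657
finger_force: 0.0
```

Run:
```python
from h import *
s=load('wrist'); print(-s['R'].T@s['t']-np.array([.5732,.093,.3288]))
to(st(0,.20,.32),PSI+np.pi/2-.0001)
s=snap('wrist'); P,C=cloud(s); dark=C.max(1)<60
q=P[box(P,(.53,.05,.24),(.62,.15,.29))&dark]; print(len(q),np.percentile(q,[2,50,98],axis=0).round(4).tolist())
```

```text
[0.07760176 0.00501605 0.17300968]
t 16.925 pos [0.5753 0.0931 0.316 ] yaw 0.0466 F [1.1 0.6 0.7] shift [-0.0013 -0.2003 -0.004 ] turn 8.998 w 0.0657
1545 [[0.5566, 0.086, 0.2613], [0.5772, 0.0935, 0.2749], [0.5935, 0.1007, 0.2765]]
```

>>> carry_out(
  steps=[
    [[0,-0.03,0],-1,0],
    [[0,-0.06,0],-2,0.3],
    [[0,-0.09,0],-3,0.57],
    [[0,-0.12,0],-4,0.57],
    [[0,-0.15,0],-5,0.57],
    [[-0.001,-0.18,0],-6,0.57],
    [[-0.001,-0.195,0.05],-7,0.57],
    [[-0.001,-0.195,0.1],-8,0.57],
    [[-0.001,-0.195,0.15],-9,0.57],
    [[-0.001,-0.195,0.2],-9,0.57],
  ],
)

```text
time: 18.23
tool_pos: [0.5649, 0.288, 0.1119]
ee_rot: [3.141, -0.0, 1.619]
wrist_force: [0.8, -0.1, 0.4]
width: 0.02
finger_force: 0.0
```

Run:
```python
from h import *
to(st(0,.19,.027),PSI+np.pi/2)
```

```text
t 18.225 pos [0.5649 0.288  0.1119] yaw 1.6185 F [ 0.8 -0.1  0.4] shift [-0.0048 -0.0001  0.0849] turn 0.004 w 0.02
```

>>> carry_out(
  steps=[
    [[0,0,0.05],0,0.57],
    [[0,0,0.075],0,0.57],
    [[0,0,0.083],0,0.57],
    [[0,0,0.083],0,0.57],
    [[-0.005,0,0.083],0,0.57],
    [[-0.01,0,0.083],0,0.57],
    [[-0.015,0,0.083],0,0.57],
  ],
)

```text
time: 19.1
tool_pos: [0.5661, 0.2725, 0.031]
ee_rot: [3.14, -0.0, 1.617]
wrist_force: [-0.4, -0.3, -0.4]
width: 0.0205
finger_force: 0.0
```

Run:
```python
from h import *
to(st(0,.103,.027),PSI+np.pi/2)
s=snap('wrist'); P,C=cloud(s)
cv2.imwrite('pics/w1.png',s['image'][:,:,::-1])
```

```text
t 19.1 pos [0.5661 0.2725 0.031 ] yaw 1.6172 F [-0.4 -0.3 -0.4] shift [-0.0763 -0.0005  0.004 ] turn -0.004 w 0.0205
```

View pics/w1.png

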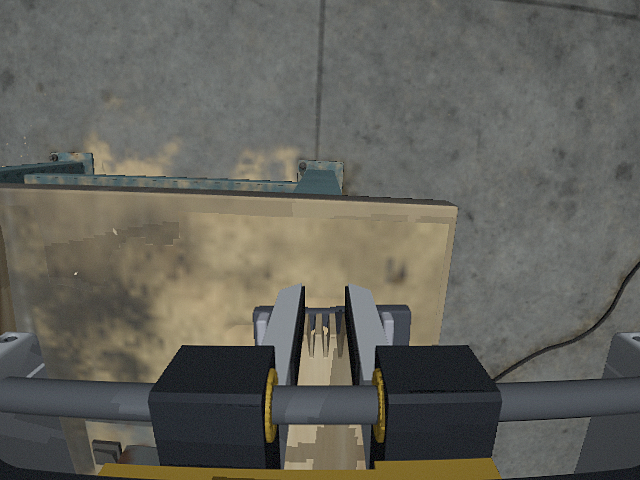

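>>> carry_out(
  steps=[
    [[-0.001,0,0.003],0,0.57],
    [[-0.006,0,0.003],0,0.57],
    [[-0.013,0,0.003],0,0.57],
    [[-0.02,0,0.003],0,0.57],
    [[-0.027,0,0.003],0,0.57],
    [[-0.034,0,0.003],0,0.57],
    [[-0.041,0,0.003],0,0.57],
    [[-0.048,0,0.003],0,0.57],
    [[-0.055,0,0.003],0,0.57],
    [[-0.061,0,0.003],0,0.57],
  ],
)

```text
time: 20.4
tool_pos: [0.5684, 0.2114, 0.027]
ee_rot: [3.142, 0.0, 1.617]
wrist_force: [0.3, 0.7, 0.5]
width: 0.0201
finger_force: 0.3
```

>>> carry_out(
  steps=[
    [[-0.003,0,0],0,0.57],
    [[-0.006,0,0],0,0.57],
    [[-0.009,0,0],0,0.57],
    [[-0.011,0,0],0,0.57],
    [[-0.012,0,0],0,0.57],
  ],
)

```text
time: 21.02
tool_pos: [0.5689, 0.1998, 0.027]
ee_rot: [3.141, 0.0, 1.617]
wrist_force: [-0.8, 1.3, -0.7]
width: 0.02
finger_force: 0.4
```

>>> carry_out(
  steps=[
    [[-0.001,0,0],0,0.57],
    [[-0.002,0,0],0,0.57],
    [[-0.003,0,0],0,0.57],
    [[-0.003,0,0],0,0.57],
  ],
)

```text
time: 21.52
tool_pos: [0.569, 0.1971, 0.027]
ee_rot: [-3.142, -0.0, 1.617]
wrist_force: [0.1, 1.8, 0.2]
width: 0.0203
finger_force: 0.9
```

>>> carry_out(
  steps=[
    [[-0.001,0,0],0,0.57],
    [[-0.002,0,0],0,0.57],
    [[-0.003,0,0],0,0.57],
    [[-0.003,0,0],0,0.57],
  ],
)

```text
time: 22.02
tool_pos: [0.5688, 0.197, 0.0272]
ee_rot: [3.141, -0.006, 1.618]
wrist_force: [-1.2, 7.8, -0.7]
width: 0.0204
finger_force: 4.3
```

>>> carry_out(
  steps=[
    [[-0.001,0,0],0,0.57],
    [[-0.001,0,0],0,0.57],
    [[0.015,0,0],0,0.57],
    [[0.03,0,-0.005],0,0.57],
    [[0.03,0,-0.06],0,0.2],
    [[0.03,0,-0.12],0,0],
    [[0.03,0,-0.18],0,0],
    [[0.03,0,-0.24],0,0],
    [[0.03,0,-0.293],0,0],
    [[0.03,0,-0.293],-1,0],
  ],
)

```text
time: 23.28
tool_pos: [0.5693, 0.2244, 0.3276]
ee_rot: [3.129, 0.0, 1.796]
wrist_force: [0.5, -0.6, -0.2]
width: 0.0472
finger_force: 0.0
```

Run:
```python
from h import *
to(st(-.092,0,.30),PSI)
for n in('scene','side'):
    s=snap(n); P,C=cloud(s)
    q=P[box(P,(.5,.07,.030),(.64,.3,.043))&(C[:,0]-C[:,2]>25)]; print('block',np.percentile(q,[1,50,99],axis=0).round(4).tolist())
print('exp end',st(0,.095,0), st(0,.165,0))
```

```text
t 23.275 pos [0.5693 0.2244 0.3276] yaw 1.7963 F [ 0.5 -0.6 -0.2] shift [-0.1124 -0.1156  0.0262] turn -7.977 w 0.0472
block [[0.5423, 0.0727, 0.0312], [0.5704, 0.1339, 0.0372], [0.6006, 0.188, 0.0399]]
block [[0.5445, 0.1119, 0.0324], [0.5736, 0.1497, 0.0384], [0.6019, 0.186, 0.0419]]
exp end [0.56953664 0.18829509 0.        ] [0.56624785 0.25821779 0.        ]
```

>>> carry_out(
  steps=[
    [[-0.015,-0.015,0],-1,0],
    [[-0.03,-0.03,0],-2,0],
    [[-0.045,-0.045,0],-3,0],
    [[-0.06,-0.06,0],-4,0],
    [[-0.075,-0.075,0],-5,0],
    [[-0.09,-0.09,0.01],-6,0],
    [[-0.105,-0.105,0.015],-7,0],
    [[-0.112,-0.115,0.026],-7.98,0],
    [[-0.112,-0.115,0.026],-7.98,0],
    [[-0.112,-0.115,0.026],-7.98,0],
  ],
)

```text
time: 24.62
tool_pos: [0.4802, 0.0896, 0.2937]
ee_rot: [-3.141, -0.001, -3.102]
wrist_force: [0.4, 1.1, 0.8]
width: 0.0469
finger_force: 0.0
```

Run:
```python
from h import *
to(np.array([.4828,.0888,.160]),PSI)
s=snap('wrist'); P,C=cloud(s); dark=C.max(1)<60
q=P[box(P,(.44,.05,.17),(.52,.14,.22))&dark]
if len(q): t=q[q[:,2]>np.percentile(q[:,2],95)-.003]; print(len(q),np.percentile(t,[2,50,98],axis=0).round(4).tolist(),cv2.minAreaRect((t[:,:2]*1000).astype(np.float32)))
q=P[box(P,(.53,.05,.24),(.62,.15,.29))&dark]; print(len(q),len(q) and np.percentile(q,[2,50,98],axis=0).round(4).tolist())
```

```text
t 24.625 pos [0.4802 0.0896 0.2937] yaw -3.102 F [0.4 1.1 0.8] shift [-0.0026 -0.0009  0.1337] turn -0.043 w 0.0469
360 [[0.476, 0.0827, 0.1868], [0.4817, 0.089, 0.1886], [0.4876, 0.0952, 0.1901]] ((481.5706481933594, 88.65034484863281), (12.889973640441895, 13.248092651367188), 2.5239624977111816)
583 [[0.5538, 0.0867, 0.2564], [0.5805, 0.0936, 0.2747], [0.5916, 0.1008, 0.2761]]
```

>>> carry_out(
  steps=[
    [[-0.002,-0.001,0.05],0,0],
    [[-0.002,-0.001,0.09],0,0],
    [[-0.002,-0.001,0.115],0,0.2],
    [[-0.002,-0.001,0.128],0,0.2],
    [[-0.002,-0.001,0.132],0,0.2],
    [[-0.002,-0.001,0.132],0,0.2],
    [[-0.002,-0.001,0.132],0,1],
    [[-0.002,-0.001,0.132],0,1],
    [[-0.002,-0.001,0.132],0,1],
    [[-0.002,-0.001,0.132],0,1],
  ],
)

```text
time: 25.92
tool_pos: [0.4825, 0.0883, 0.1625]
ee_rot: [-3.141, 0.001, -3.098]
wrist_force: [-1.5, -0.6, 1.1]
width: 0.014
finger_force: 30.0
```

>>> carry_out(
  steps=[
    [[-0.001,0,-0.004],0,1],
    [[-0.002,0,-0.008],0,1],
    [[-0.003,0,-0.012],0,1],
    [[-0.0035,0,-0.015],0,1],
    [[-0.0035,0,-0.015],0,1],
    [[-0.0035,0,-0.015],0,1],
    [[-0.0035,0,-0.015],0,1],
    [[-0.0035,0,-0.015],0,1],
    [[-0.0035,0,-0.015],0,1],
    [[-0.0035,0,-0.015],0,1],
  ],
)

```text
time: 27.18
tool_pos: [0.4858, 0.0885, 0.1771]
ee_rot: [-3.141, 0.0, -3.099]
wrist_force: [2.4, -2.2, -6.9]
width: 0.0138
finger_force: 30.0
```

Run:
```python
from h import *
to(np.array([.4828,.0888,.160]),PSI)
for n in('scene','side'):
    s=snap(n); P,C=cloud(s); dark=C.max(1)<60
    q=P[box(P,(.54,.075,.19),(.62,.12,.30))&dark]; print(len(q),np.percentile(q,[2,50,98],axis=0).round(4).tolist())
s=load('scene'); A=cv2.resize(s['image'][150:280,260:400],None,fx=4,fy=4,interpolation=cv2.INTER_CUBIC); cv2.imwrite('pics/sc4.png',A[:,:,::-1])
```

```text
t 27.175 pos [0.4858 0.0885 0.1771] yaw -3.0985 F [ 2.4 -2.2 -6.9] shift [0.003  0.0004 0.0171] turn -0.023 w 0.0138
12 [[0.5855, 0.0978, 0.2166], [0.5887, 0.0999, 0.2336], [0.5909, 0.1014, 0.2376]]
149 [[0.5603, 0.0883, 0.2246], [0.5802, 0.0937, 0.2376], [0.5949, 0.0998, 0.2406]]
```

View pics/sc4.png

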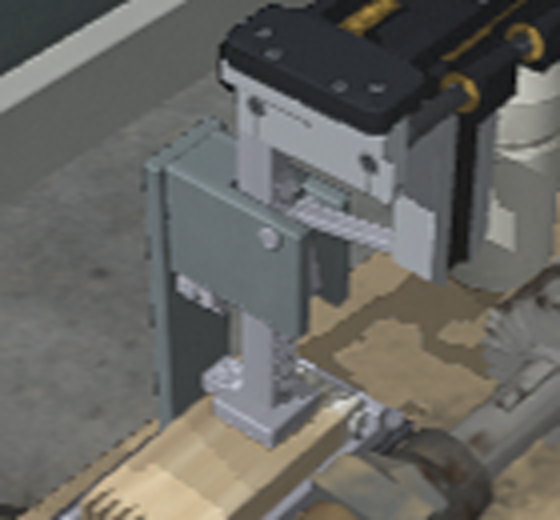

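>>> carry_out(
  steps=[
    [[0,0,0],0,1],
    [[0,0,0],0,1],
    [[0,0,0],0,1],
    [[0,0,0],0,1],
    [[0.001,0,0.005],0,1],
    [[0.002,0,0.01],0,1],
    [[0.0035,0,0.014],0,1],
    [[0.0035,0,0.015],0,1],
    [[0.0035,0,0.015],0,1],
  ],
)

```text
time: 28.4
tool_pos: [0.4827, 0.0884, 0.1638]
ee_rot: [-3.141, 0.003, -3.098]
wrist_force: [-2.6, -2.9, 8.8]
width: 0.0137
finger_force: 30.0
```

>>> carry_out(
  steps=[
    [[0,0,0],0,0.2],
    [[0,0,0],0,0.2],
    [[0,0,0],0,0.2],
    [[0,0,-0.01],0,0.2],
    [[0,0,-0.04],0,0.2],
    [[0,0,-0.09],0,0.2],
    [[0,0,-0.15],0,0.2],
    [[0,0,-0.15],0,0.2],
  ],
)

```text
time: 29.4
tool_pos: [0.4842, 0.0887, 0.3189]
ee_rot: [3.141, 0.013, -3.098]
wrist_force: [0.3, 0.5, 0.2]
width: 0.0375
finger_force: 0.0
```

Run:
```python
from h import *
to(np.array([.4828,.0888,.160]),PSI)
for n in('scene','side','wrist'):
    s=snap(n); P,C=cloud(s); dark=C.max(1)<60
    for lo,hi in(((.54,.075,.19),(.62,.12,.29)),((.44,.05,.15),(.52,.14,.22))):
        q=P[box(P,lo,hi)&dark]; print(n,len(q),len(q) and np.percentile(q,[2,50,98],axis=0).round(4).tolist())
s=load('scene'); A=cv2.resize(s['image'][150:280,260:400],None,fx=4,fy=4,interpolation=cv2.INTER_CUBIC); cv2.imwrite('pics/sc5.png',A[:,:,::-1])
```

```text
t 29.4 pos [0.4842 0.0887 0.3189] yaw -3.0984 F [0.3 0.5 0.2] shift [3.500e-03 1.000e-04 1.589e-01] turn -0.022 w 0.0375
scene 320 [[0.5534, 0.0892, 0.2181], [0.57, 0.0986, 0.2324], [0.5897, 0.1016, 0.2383]]
scene 151 [[0.4748, 0.0846, 0.1667], [0.4794, 0.0936, 0.1826], [0.4875, 0.0965, 0.1915]]
side 152 [[0.5597, 0.0875, 0.2231], [0.5796, 0.0936, 0.2377], [0.5945, 0.0997, 0.2405]]
side 43 [[0.4798, 0.0849, 0.1754], [0.4891, 0.0889, 0.1894], [0.4913, 0.093, 0.1932]]
wrist 886 [[0.5531, 0.086, 0.22], [0.5645, 0.093, 0.2358], [0.5848, 0.1002, 0.2377]]
wrist 340 [[0.4753, 0.082, 0.1696], [0.4796, 0.0886, 0.189], [0.4879, 0.0952, 0.1911]]
```

View pics/sc5.png

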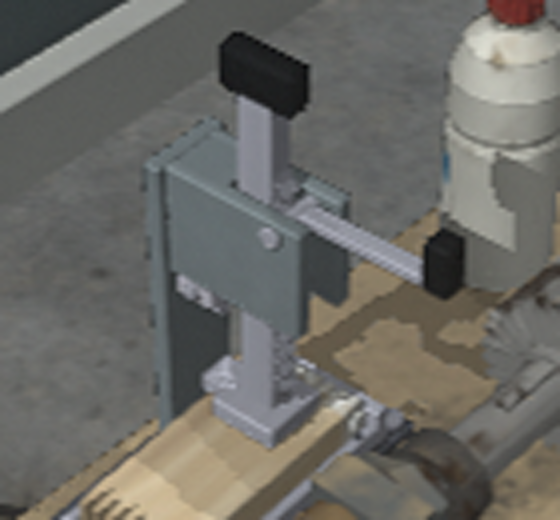

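```bash
python3 -c "
from bench import robot
print(robot.close_job())"
```

```text
the job is handed in; nothing more can be done
None
```

I raised the hold-down until the buffer pin was in roughly 2–3 mm (judged from tool travel and spring force), slid the block to the fence, lowered the foot onto it, let the pawl drop back in, and handed the job in at about 29 s; no verdict was returned.

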